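# Light two fumed torch cells for their photograph

### The arm

A 6-joint arm with a two-finger parallel gripper is mounted at the origin on a cart in front of the work surface, level with it; the furniture and walls round the work are solid. World frame = base frame: x ahead of the robot, y to its left, z up, the work surface at z = 0. Lengths are in m, angles in degrees, forces in N, time in s.
With the tool pointing down it reaches from about 0.4 to 0.825 m from the base axis. Payload 7 kg.
Tool frame: the origin (TCP) lies midway between the tips of the shut fingers; the grasp point (between the pads) lies r.grip_depth behind it (r.grip_depth is the distance from the TCP to the grasp point, in m); z points along the fingers, y is the direction in which the jaws open and shut (so a half turn about z gives the same grasp; the last joint's range is limited). The gripper opens to 88 mm and grips with 3 to 60 N. Pads are 19 mm wide; open, the fingers measure 130 mm over their backs; the gripper's body (78 mm by 193 mm) begins 47 mm behind the grasp point.
Start: joints at [-53.795, 20.546, 0.682, 0, -70.136, -16.507], TCP at [0.227, -0.635, 0.227] pointing down, gripper open.
Joint ranges: [-176.03, 176.03], [-82.01, 121.73], [-58.28, 71.71], [-173.87, 95.51], [-174.79, -0.11], [-173.66, 173.66]. Speed limits (degrees/s): [136.94, 136.94, 172.46, 180, 180, 180].

### API

Orientations are given as [roll, pitch, yaw] about the fixed x, y, z axes, in that order (R = Rz(yaw) Ry(pitch) Rx(roll)).
In Python, from plant import r, imaging, close_job gives the robot as it stands.
- The arm moves only by the tool step_arm, never from a script. Its argument "commands" is a list of rows, each a list of 2 entries, a list of its own where there are three numbers: the shift along the tool's x, y, z in mm, then the turn about the tool's z in degrees. In form: [[[x, y, z], twist], ...]. A call has 1 to 20 rows; each row shifts and turns the commanded pose from where the row before left it, along the tool's axes as they then stand; what a row does not reach is not made up. A row lasts 1/8 s, in which the tool goes at most 62.5 mm and 10.7 degrees, less where a joint would pass 70% of its speed; a pose out of reach is approached as far as the arm can. A call with a gripper value outside its range is refused whole. "gripper" is the closure, from 0 (fully open) to 1 (shut), set as the call begins (left out, the last holds). The fingers move at their own pace and stop on an object; "grip_force" is the grip in N (left out, the last holds). Time passes only in rows, so rows that do not move let the fingers close. It gives the time, the measured TCP pose, the force and the opening at its end, in the units of the state.
- r.get_state(): the state, without advancing time (a new reading comes with each control period).
- imaging.capture(name): name is "side" or "top" or "wrist"; returns a dict with "img" (400x640x3 uint8, red, green, blue), "z_map" (400x640 float32, m along the optical axis (not along the pixel's ray), 0 where there is no reading), "vfov" (degrees; the focal length in pixels is half the picture's height over the tangent of half this angle, whatever the lens; pixels are square), "cx", "cy" (the principal point, pixels), "extrinsics" (4x4, takes a point from camera to world coordinates); the wrist camera has in their place "T_tool_cam" (4x4, takes a point from camera to tool coordinates, whose origin is the TCP and whose axes are the flange's). Camera axes: x right, y down, z forward; pixel columns grow to the right and rows downward; lengths in m; the calibration is good to about 2 mm. A picture is of the moment at which its call begins: read the wrist's pose just before it.
- close_job(): hands the job in, once; it reports no verdict.
The state is a dict: "time_s": time; "joints": joint angles; "qd": joint speeds; "joint_torque": joint torques, N m; "tcp_pos": TCP position; "eef_rot": TCP orientation; "contact_force": force on the tool from outside, world axes, zero at the start; "moment": the same for the moment, N m; "gripper_width": finger opening in m.
Only numpy, scipy, OpenCV 4.12 (cv2) and the standard library are available. Lean on these libraries where they do the work, as an engineer would, in place of code of your own. Each camera call takes 0.05 s, during which the arm holds its last target.

### The job

Two superglue-fumed torch cells are to be photographed for prints. Stand them one after the other in the two bores of the grey photo block, fully home, and let go of them; then pick up the bar light by its handle, carry it over the jars and the vial without disturbing them, and finish while still holding it over the pair of cells: level, centred on them, lengthwise along their row, its underside about 2 cm above their tops, never touching the cells or the block.

Things in the scene. Friction and masses are not known exactly. Their poses are not given: they have to be found in the camera images.
- cell_a_mid (a point): one of two identical torch cells (dark cylinders, 18.5 mm diameter, 65 mm tall, 47 g) that stand on end on the desk, towards its right edge; this point is the cell's centre, half-way up (32 mm above its foot). Either cell may go in either bore.
- cell_b_mid (a point): one of two identical torch cells (dark cylinders, 18.5 mm diameter, 65 mm tall, 47 g) that stand on end on the desk, towards its right edge; this point is the cell's centre, half-way up (32 mm above its foot). Either cell may go in either bore.
- cell_block: photo block of grey plastic fixed to the desk at the far side of the work area, 46 x 136 x 30 mm (x, y, z), with photo-scale ticks on its near long face. Origin at the centre of its underside, z up; its long axis and the row of its two bores run along its own y, the bores 28 mm either side of the middle.
- bore_a (a point): the centre of the mouth of one of the block's two bores, level with the block's top face: 21.4 mm diameter, chamfered, 24 mm deep, flat blind floor 6 mm above the desk. A cell fully home has its centre 8 mm above this point and its top 40.5 mm above it. The point's axes are the block's.
- bore_b (a point): the centre of the mouth of one of the block's two bores, level with the block's top face: 21.4 mm diameter, chamfered, 24 mm deep, flat blind floor 6 mm above the desk. A cell fully home has its centre 8 mm above this point and its top 40.5 mm above it. The point's axes are the block's.
- bar_light_grip (a point): cordless bar light, lying loose on its two rubber end caps, its light strip facing down: 42 x 160 mm in plan (x, y), 69 mm high, 0.2 to 0.4 kg, balanced under its middle. Along its top runs a black handle, 112 mm long (its own y), 22 mm wide (x) and 20 mm high, on two posts, with 21 mm of free air between it and the 28 mm high body. This point is the centre of the handle, 59 mm above the underside; its y axis is the light's long axis, z up.
- bar_light_face (a point): centre of the bar light's underside, in the plane of the end caps' lower faces, straight below the handle's centre; same axes as the handle point.
- jar_green: larger screw jar with a black lid, 54 mm diameter, 56 mm tall, closed, standing loose between the bar light and the block. To be left where it stands. Origin at the centre of its underside, z up.
- jar_black: smaller screw jar with a black lid, 49 mm diameter, 52 mm tall, closed, standing loose between the bar light and the block. To be left where it stands. Origin at the centre of its underside, z up.
- vial: slim dropper vial, 27 mm diameter, 87 mm tall, closed, standing loose between the bar light and the block. To be left where it stands. Origin at the centre of its underside, z up.
Not all that is in view belongs to the job. Leave any orange or red look-alike of the part that bears cell_b_mid alone.

How it is judged:
By the outcome, as a careful person would: the job done as asked, in the order asked, and still so for the second after the job is handed in, while the arm keeps its last pose, push and grip.
It also fails if it takes over 70 s, if anything falls off the work surface, if the arm or the gripper's body presses on something with over 40 N, if the wrist force passes 120 N, or if a joint passes its speed limit or range.

## Working session

There is one attempt and no reset: what is moved stays moved. The work goes in short steps, Python scripts to look and compute and a tool call to move; the robot and the scene stay as the last step left them, time stands still between calls to the robot, and variables do not carry over. Pictures are saved under pics/ and viewed, and the job is handed in when it is done.

Besides the shell and the picture viewer there is one more tool, called after "Emit:" as a command line: name --argument value ..., lists and objects as JSON in quotes. step_arm: Moves the arm, as the interface text tells. Its arguments: {"type":"object","properties":{"commands":{"type":"array","items":{"type":"array"}},"gripper":{"type":"number"},"grip_force":{"type":"number"}},"required":["commands"]}

```bash
mkdir -p pics; ls
cat > h.py <<'E'
import numpy as np, cv2
from plant import r, imaging
def cap(n,save=None):
    c=imaging.capture(n)
    if save: cv2.imwrite('pics/'+save,cv2.cvtColor(c['img'],cv2.COLOR_RGB2BGR))
    return c
def pts(c,T=None):
    z=c['z_map'];h,w=z.shape;f=h/2/np.tan(np.radians(c['vfov'])/2)
    u,v=np.meshgrid(np.arange(w),np.arange(h))
    P=np.stack([(u-c['cx'])/f*z,(v-c['cy'])/f*z,z],-1)
    T=c['extrinsics'] if T is None else T
    return P@T[:3,:3].T+T[:3,3]
E
python3 - <<'E'
from h import *
print(r.get_state(), r.grip_depth)
for n in ['top','side','wrist']:
    c=cap(n,n+'1.png'); np.savez(n+'1.npz',**c)
    print(n,c['vfov'],c['cx'],c['cy'],c.get('extrinsics',c.get('T_tool_cam')))
E
```

```text
pics
{'time_s': 0.0, 'joints': array([-5.37969689e+01,  2.05920725e+01,  6.34440086e-01, -2.19249878e-02,
       -7.01337276e+01, -1.65080100e+01]), 'qd': array([ 0.09435   , -0.03135287, -0.03331074,  0.06319962,  0.02371182,
        0.08512429]), 'joint_torque': array([ 1.57056500e-03, -5.82719922e+01,  2.93049037e+01,  6.99721187e+00,
        6.69759684e-03, -1.57079594e-04]), 'tcp_pos': array([ 0.22732538, -0.6350638 ,  0.22561486]), 'eef_rot': array([ 1.79906549e+02, -6.20143980e-03, -1.60312441e+02]), 'contact_force': array([ 0.54020003, -0.95207532,  1.1209013 ]), 'moment': array([ 0.0193304 , -0.01171669, -0.04261373]), 'gripper_width': 0.0880669114298187} 0.0188
top 43.885178442820184 312.87388957515407 198.99505469523353 [[-0.00908811 -0.99150696  0.12973573  0.41678215]
 [-0.99963754  0.00572044 -0.02630703 -0.08831202]
 [ 0.02534145 -0.12992779 -0.99119957  1.01232063]
 [ 0.          0.          0.          1.        ]]
side 42.12635787551044 325.9991183182685 204.86992124265953 [[-0.92293406 -0.15272387  0.35336687  0.22969623]
 [-0.38476424  0.33684324 -0.85935622  0.65571352]
 [ 0.01221497 -0.92909206 -0.36964678  0.38860828]
 [ 0.          0.          0.          1.        ]]
wrist 60.74288486087835 316.97642024647337 200.52866424285128 [[ 1.57722838e-03 -9.61807502e-01 -2.73722196e-01  7.21559822e-02]
 [ 9.99998692e-01  1.41885141e-03  7.76569790e-04 -4.08316559e-04]
 [-3.58539528e-04 -2.73723063e-01  9.61808482e-01 -1.57807123e-01]
 [ 0.00000000e+00  0.00000000e+00  0.00000000e+00  1.00000000e+00]]
```

View pics/top1.png

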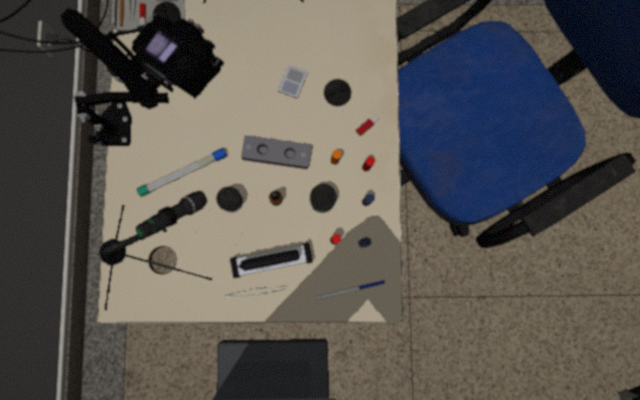

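View pics/side1.png

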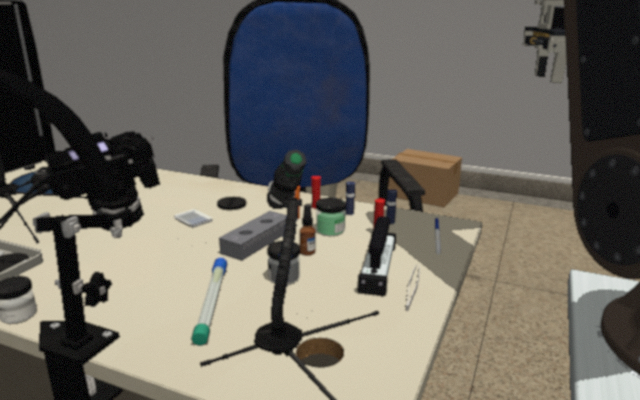

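View pics/wrist1.png

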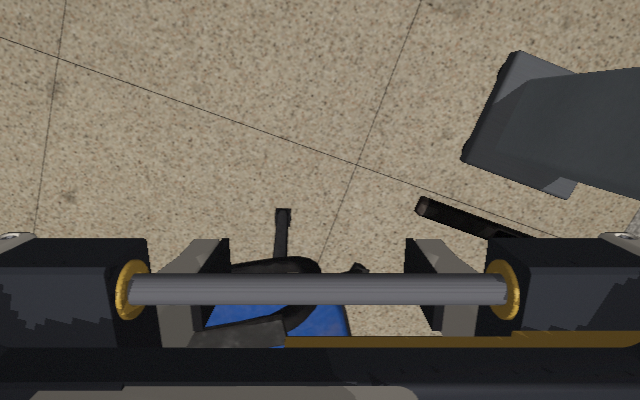

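Standing cylinders in the top image: dark at (369,199) and (364,242), red at (369,162) and (336,239), orange at (336,156), and a lying red item at (367,126). The two dark ones fit "dark cylinders on end, right edge". I'll confirm this in an enlarged crop.

Run:
```python
from h import *
im=cv2.imread('pics/top1.png')
cv2.imwrite('pics/crop1.png',cv2.resize(im[110:300,210:410],None,fx=3.9,fy=3.1,interpolation=cv2.INTER_CUBIC)[:590])
im=cv2.imread('pics/side1.png')
cv2.imwrite('pics/crop2.png',cv2.resize(im[160:300,210:410],None,fx=4,fy=4,interpolation=cv2.INTER_CUBIC))
c=dict(np.load('top1.npz'));P=pts(c)
for n,(u,v,w) in dict(a=(369,199,9),b=(364,242,9),r1=(369,162,9),r2=(336,239,9),o=(336,156,9),jg=(323,196,18),jb=(230,197,18),vial=(276,197,9)).items():
    q=P[v-w:v+w+1,u-w:u+w+1].reshape(-1,3); zt=np.percentile(q[:,2],98)
    t=q[(q[:,2]>zt-.006)]
    print(n,len(t),t[:,:2].min(0).round(4),t[:,:2].max(0).round(4),((t.min(0)+t.max(0))/2).round(4),zt.round(4))
q=P[225:285,220:320].reshape(-1,3)
for lo,hi in [(.055,.08),(.02,.04)]:
    t=q[(q[:,2]>lo)&(q[:,2]<hi)]; print(len(t),np.median(t[:,2]),cv2.minAreaRect(t[:,:2].astype(np.float32)*1000))
q=P[125:175,235:320].reshape(-1,3)
t=q[(q[:,2]>.022)&(q[:,2]<.04)]; print('block',len(t),np.median(t[:,2]),cv2.minAreaRect(t[:,:2].astype(np.float32)*1000))
q=P[290:320,330:390].reshape(-1,3);print(np.median(q[:,2]))
```

```text
a 74 [ 0.4168 -0.2321] [ 0.5523 -0.0883] [ 0.4845 -0.1602  0.5368] 0.0671
b 72 [ 0.4168 -0.2221] [ 0.467  -0.0883] [ 0.4419 -0.1552  0.5371] 0.0671
r1 72 [ 0.6075 -0.2337] [ 0.6252 -0.216 ] [ 0.6163 -0.2248  0.065 ] 0.0668
r2 75 [ 0.4168 -0.1648] [ 0.475  -0.0883] [ 0.4459 -0.1266  0.5364] 0.0664
o 73 [ 0.4168 -0.1675] [ 0.6394 -0.0883] [ 0.5281 -0.1279  0.5367] 0.0669
jg 553 [ 0.4168 -0.1589] [ 0.5736 -0.0883] [ 0.4952 -0.1236  0.5329] 0.0594
jb 471 [ 0.4168 -0.0883] [0.5692 0.0746] [ 0.493  -0.0068  0.5308] 0.0552
vial 31 [ 0.5446 -0.0437] [ 0.554 -0.034] [ 0.5493 -0.0388  0.0853] 0.0869
681 0.0686547247094621 ((426.5933837890625, -30.256771087646484), (22.105812072753906, 111.86248779296875), 10.676458358764648)
837 0.028713676647384112 ((426.897705078125, -30.471839904785156), (41.34725570678711, 160.2847900390625), 10.854384422302246)
block 1407 0.030512855136149653 ((645.4931640625, -39.0299072265625), (136.68569946289062, 47.17833709716797), 81.6792984008789)
0.0002104145521868439
```

View pics/crop1.png

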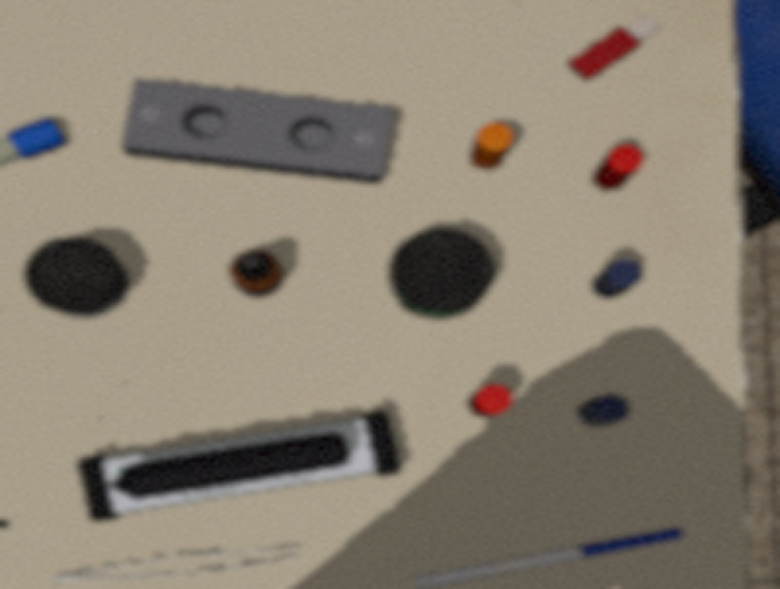

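View pics/crop2.png

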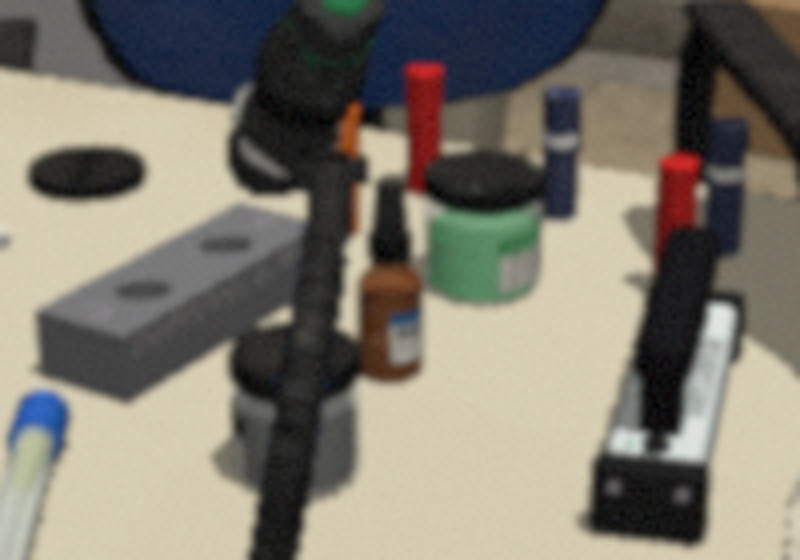

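The crops confirm it: the two navy cells, each with a pale band, are the targets. They stand at top px (369,199) and (364,242). The orange one, the two standing red ones and the lying red one are look-alikes. Next I'll refine the positions.

```bash
cat >> h.py <<'E'
def circ(P,c,z,xy,rad,tol=.004):
    m=(c['z_map']>0)&(abs(P[...,2]-z)<tol)&(np.hypot(P[...,0]-xy[0],P[...,1]-xy[1])<rad)
    t=P[m]; (x,y),rr=cv2.minEnclosingCircle((t[:,:2]*1000).astype(np.float32))
    return len(t),round(x,1),round(y,1),round(rr,1),t[:,:2].mean(0).round(4)*1000
E
python3 - <<'E'
from h import *
c=dict(np.load('top1.npz'));P=pts(c)
for n,(u,v,z,rad) in dict(a=(369,199,.066,.03),b=(364,242,.066,.03),r1=(369,162,.066,.02),r2=(336,239,.066,.02),o=(336,156,.066,.02),jg=(323,196,.058,.05),jb=(230,197,.053,.05),vial=(276,197,.086,.03)).items():
    w=8;q=P[v-w:v+w,u-w:u+w].reshape(-1,3);q=q[abs(q[:,2]-z)<.004]
    print(n,circ(P,c,z,np.median(q,0),rad))
# tall things
m=(c['z_map']>0)&(P[...,2]>.1)&(P[...,0]<.85)&(P[...,0]>.3)&(P[...,1]<.5)&(P[...,1]>-.3)
t=P[m]
for x in np.arange(.3,.85,.05):
  for y in np.arange(-.3,.5,.05):
    k=(abs(t[:,0]-x-.025)<.025)&(abs(t[:,1]-y-.025)<.025)
    if k.sum()>3: print(x.round(2),y.round(2),k.sum(),t[k,2].max().round(2),end='; ')
a=np.array(r.get_state()['tcp_pos']);print(a)
E
```

```text
a (67, 543.9, -222.7, 9.2, array([ 543.8, -222.3]))
b (70, 459.8, -213.7, 9.1, array([ 459.5, -213.9]))
r1 (69, 616.4, -224.7, 9.1, array([ 616.4, -224.6]))
r2 (68, 466.2, -156.4, 9.0, array([ 466.1, -156.4]))
o (68, 630.7, -159.3, 9.4, array([ 631. , -159.2]))
jg (523, 547.3, -132.5, 26.6, array([ 547.2, -132.6]))
jb (465, 546.8, 51.7, 24.4, array([546.3,  51.6]))
vial (30, 549.3, -38.7, 5.5, array([549.3, -39.1]))
0.4 0.2 84 0.16; 0.4 0.25 24 0.14; 0.45 0.1 437 0.23; 0.45 0.15 320 0.24; 0.45 0.2 116 0.17; 0.5 0.05 336 0.18; 0.5 0.1 382 0.21; 0.65 0.25 382 0.17; 0.65 0.3 10 0.17; 0.7 0.05 405 0.2; 0.7 0.1 647 0.21; 0.7 0.15 1418 0.26; 0.7 0.2 777 0.28; 0.7 0.25 390 0.17; 0.7 0.3 21 0.17; 0.75 0.05 891 0.21; 0.75 0.1 768 0.21; 0.75 0.15 860 0.26; 0.75 0.2 1019 0.31; 0.75 0.25 204 0.31; 0.8 0.05 280 0.21; 0.8 0.1 621 0.21; 0.8 0.15 536 0.19; 0.8 0.2 85 0.18; 0.8 0.25 15 0.13; [ 0.2273741  -0.63516835  0.22585801]
```

Run:
```python
from h import *
for n in ['top','side']:
    c=dict(np.load(n+'1.npz'));P=pts(c)
    for x in np.arange(.3,.85,.025):
        m=(c['z_map']>0)&(P[...,2]>.095)&(P[...,2]<.5)&(abs(P[...,0]-x)<.0125)&(P[...,1]>-.3)&(P[...,1]<.4)
        t=P[m]
        if len(t)>5: print(n,x.round(3),'ymin',np.sort(t[:,1])[3].round(3),'z there',t[t[:,1]<np.sort(t[:,1])[3]+.015][:,2].min().round(3),t[t[:,1]<np.sort(t[:,1])[3]+.015][:,2].max().round(3))
```

```text
top 0.45 ymin 0.162 z there 0.222 0.225
top 0.475 ymin 0.119 z there 0.185 0.213
top 0.5 ymin 0.088 z there 0.151 0.175
top 0.525 ymin 0.075 z there 0.147 0.17
top 0.55 ymin 0.08 z there 0.142 0.164
top 0.65 ymin 0.281 z there 0.095 0.107
top 0.675 ymin 0.281 z there 0.095 0.17
top 0.7 ymin 0.172 z there 0.122 0.18
top 0.725 ymin 0.084 z there 0.134 0.201
top 0.75 ymin 0.058 z there 0.139 0.195
top 0.775 ymin 0.051 z there 0.137 0.196
top 0.8 ymin 0.061 z there 0.155 0.201
top 0.825 ymin 0.082 z there 0.163 0.206
side 0.425 ymin 0.256 z there 0.099 0.131
side 0.45 ymin 0.156 z there 0.217 0.226
side 0.475 ymin 0.126 z there 0.169 0.2
side 0.5 ymin 0.097 z there 0.153 0.162
side 0.525 ymin 0.095 z there 0.13 0.173
side 0.55 ymin 0.098 z there 0.134 0.16
side 0.65 ymin 0.281 z there 0.095 0.104
side 0.675 ymin 0.281 z there 0.095 0.167
side 0.7 ymin 0.171 z there 0.125 0.179
side 0.725 ymin 0.087 z there 0.13 0.199
side 0.75 ymin 0.057 z there 0.19 0.194
side 0.775 ymin 0.054 z there 0.19 0.193
side 0.8 ymin 0.083 z there 0.193 0.204
side 0.825 ymin 0.092 z there 0.191 0.204
```

```bash
cat >> h.py <<'E'
from scipy.spatial.transform import Rotation as Ro
def pose():
    s=r.get_state(); T=np.eye(4);T[:3,:3]=Ro.from_euler('xyz',s['eef_rot'],degrees=True).as_matrix();T[:3,3]=s['tcp_pos'];return T,s
def rel(target,T=None):
    "world target TCP -> total shift in present tool axes, mm"
    if T is None: T,_=pose()
    return (T[:3,:3].T@(np.array(target)-T[:3,3])*1000).round(1)
def wcap(save=None):
    T,s=pose(); c=cap('wrist',save); return c,pts(c,T@c['T_tool_cam'])
E
python3 - <<'E'
from h import *
for n in ['top','side']:
    c=dict(np.load(n+'1.npz'));P=pts(c)
    for y in np.arange(-.75,-.25,.05):
      print(n,y.round(2),end=' ')
      for x in np.arange(.1,.8,.1):
        m=(c['z_map']>0)&(abs(P[...,0]-x-.05)<.05)&(abs(P[...,1]-y-.025)<.025)
        if m.sum()>0: print(x.round(1),P[m][:,2].max().round(2),end='; ')
      print()
T,s=pose()
R=Ro.from_euler('xyz',[180,0,-98.3],degrees=True).as_matrix();T2=T.copy();T2[:3,:3]=R
print(rel([.502,-.16,.2],T2))
E
```

```text
top -0.75 0.1 -0.73; 0.2 -0.73; 0.3 -0.73; 0.4 -0.73; 0.5 -0.06; 0.6 -0.06; 0.7 -0.23; 
top -0.7 0.1 -0.73; 0.2 -0.73; 0.3 -0.73; 0.4 -0.73; 0.5 -0.06; 0.6 -0.23; 0.7 -0.23; 
top -0.65 0.1 -0.73; 0.2 -0.73; 0.3 -0.73; 0.4 -0.06; 0.5 -0.06; 0.6 -0.23; 0.7 -0.24; 
top -0.6 0.1 -0.73; 0.2 0.32; 0.3 -0.73; 0.4 -0.06; 0.5 -0.06; 0.6 -0.24; 0.7 -0.25; 
top -0.55 0.1 -0.73; 0.2 0.33; 0.3 -0.73; 0.4 -0.12; 0.5 -0.24; 0.6 -0.24; 0.7 -0.24; 
top -0.5 0.1 -0.73; 0.2 -0.73; 0.3 -0.73; 0.4 -0.73; 0.5 -0.25; 0.6 -0.25; 0.7 -0.25; 
top -0.45 0.1 -0.73; 0.2 -0.72; 0.3 -0.73; 0.4 -0.73; 0.5 -0.28; 0.6 -0.25; 0.7 -0.25; 
top -0.4 0.1 -0.73; 0.2 -0.73; 0.6 -0.27; 0.7 -0.25; 
top -0.35 0.1 -0.73; 0.2 -0.73; 
top -0.3 0.1 -0.73; 0.2 -0.73; 0.3 0.01; 0.4 0.01; 0.5 0.01; 0.6 0.01; 0.7 0.01; 
side -0.75 0.1 -0.73; 0.2 0.33; 0.3 -0.73; 0.4 -0.73; 0.5 -0.06; 0.6 -0.06; 
side -0.7 0.2 0.39; 0.3 -0.73; 0.4 -0.73; 0.5 -0.06; 
side -0.65 0.2 0.39; 0.3 -0.73; 0.4 -0.06; 0.5 -0.06; 
side -0.6 0.1 0.28; 0.2 0.34; 0.4 -0.06; 0.5 -0.06; 
side -0.55 0.2 0.34; 
side -0.5 
side -0.45 
side -0.4 
side -0.35 0.6 -0.0; 0.7 -0.0; 
side -0.3 0.2 0.0; 0.3 0.01; 0.4 0.0; 0.5 0.0; 0.6 0.0; 0.7 0.0; 
[-509.8 -203.2   25.9]
```

Emit:
step_arm --commands '[[[0, 0, 0], -10.4], [[0, 0, 0], -10.4], [[0, 0, 0], -10.3], [[0, 0, 0], -10.3], [[0, 0, 0], -10.3], [[0, 0, 0], -10.3], [[-51, -20.3, 2.6], 0], [[-51, -20.3, 2.6], 0], [[-51, -20.3, 2.6], 0], [[-51, -20.3, 2.6], 0], [[-51, -20.3, 2.6], 0], [[-51, -20.3, 2.6], 0], [[-51, -20.3, 2.6], 0], [[-51, -20.3, 2.6], 0], [[-51, -20.3, 2.6], 0], [[-51, -20.3, 2.6], 0]]'

```text
time_s: 2.15
tcp_pos: [0.5026, -0.1584, 0.2006]
eef_rot: [-180.0, 0.0, -98.3]
contact_force: [1.2, -0.8, 0.4]
gripper_width: 0.0879
```

Run:
```python
from h import *
T,s=pose();print(s['tcp_pos'],s['eef_rot'],s['time_s'],s['joints'].round(1))
c,P=wcap('w2.png');np.savez('w2.npz',P=P,**c)
T,s=pose();print(s['tcp_pos'])
for n,xy in dict(a=(.544,-.2225),b=(.4598,-.2137),r2=(.466,-.156)).items():
    try: print(n,circ(P,c,.066,xy,.022))
    except Exception as e: print(n,e)
print('table z',np.median(P[60:90,300:330,2]))
```

```text
[ 0.50258906 -0.15838288  0.20056169] [-1.79987969e+02  2.74656483e-03 -9.82927099e+01] 2.15 [  3.9   7.7 -20.1  -0.  -62.2 -12.1]
[ 0.50547546 -0.15465119  0.20020989]
a (379, 544.8, -225.0, 9.2, array([ 544.6, -225. ]))
b (385, 460.5, -216.4, 9.2, array([ 460.6, -216.5]))
r2 (327, 467.0, -158.9, 9.2, array([ 466.9, -159.2]))
table z -0.0003499213960928005
```

View pics/w2.png

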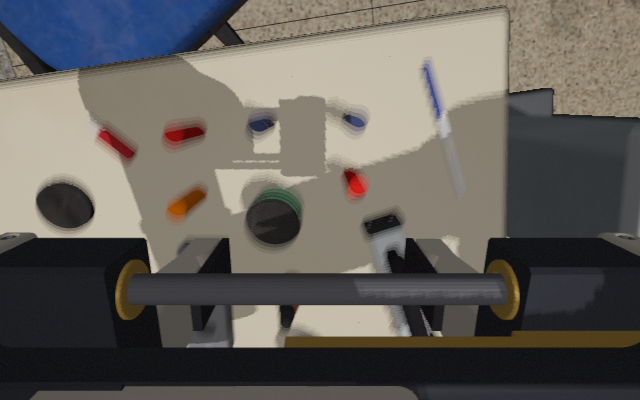

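The navy cells are at (261,122) and (354,118) in the wrist view. The arm was still settling when I took it, so I'll retake it at rest.

Emit:
step_arm --commands '[[[0, 0, 0], 0], [[0, 0, 0], 0]]' --gripper 0.5

```text
time_s: 2.45
tcp_pos: [0.5016, -0.1605, 0.2004]
eef_rot: [180.0, -0.0, -98.3]
contact_force: [0.3, 0.4, 0.6]
gripper_width: 0.073
```

Run:
```python
from h import *
c,P=wcap('w3.png')
T,s=pose();print(s['tcp_pos'],s['eef_rot'],s['gripper_width'])
for n,xy in dict(a=(.544,-.2225),b=(.4598,-.2137),r2=(.466,-.156),r1=(.616,-.225)).items():
    print(n,circ(P,c,.066,xy,.022))
print(rel([.4607,-.2137,.2]),rel([.544,-.2225,.2]))
```

```text
[ 0.50147725 -0.16081136  0.20050256] [ 1.79982151e+02 -4.44026151e-03 -9.83520822e+01] 0.06910286131777355
a (377, 544.7, -225.0, 9.1, array([ 544.6, -225.1]))
b (383, 460.4, -216.4, 9.2, array([ 460.6, -216.4]))
r2 (323, 466.9, -158.9, 9.2, array([ 467. , -159.2]))
r1 (377, 617.1, -226.9, 9.3, array([ 616.8, -227.1]))
[58.3 32.7  0.5] [ 54.9 -51.    0.5]
```

Emit:
step_arm --commands '[[[28.2, -26, 0], 0], [[28.1, -25.9, 20], 0], [[0, 0, 50], 0], [[0, 0, 50], 0], [[0, 0, 0], 0], [[0, 0, 28], 0], [[0, 0, 20], 0], [[0, 0, 0], 0], [[0, 0, 0], 0]]' --gripper 0.5

```text
time_s: 3.62
tcp_pos: [0.5465, -0.2239, 0.0348]
eef_rot: [-179.8, -0.0, -98.3]
contact_force: [0.4, 0.1, 0.2]
gripper_width: 0.0442
```

Run:
```python
from h import *
T,s=pose();print(s['tcp_pos'],s['eef_rot'],s['gripper_width'],s['contact_force'])
c,P=wcap('w4.png')
print(circ(P,c,.066,(.5447,-.2245),.022))
```

```text
[ 0.54653735 -0.22386538  0.03480176] [-1.79836608e+02 -1.25066007e-02 -9.82956861e+01] 0.04422560527738995 [0.41821823 0.08194108 0.23352155]
(443, 537.9, -223.4, 15.9, array([ 540.8, -230.7]))
```

View pics/w4.png

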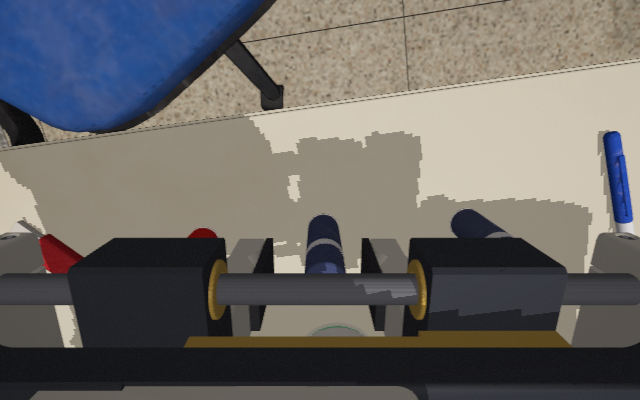

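The navy cell at (322,245) sits midway between the fingers, so I'll grip it.

Emit:
step_arm --commands '[[[0, 0, 2], 0], [[0, 0, 0], 0], [[0, 0, 0], 0], [[0, 0, 0], 0], [[0, 0, 0], 0]]' --gripper 1.0 --grip_force 20

```text
time_s: 4.3
tcp_pos: [0.5453, -0.2234, 0.0307]
eef_rot: [-180.0, -0.0, -98.3]
contact_force: [-0.3, 0.1, 2.3]
gripper_width: 0.0178
```

Run:
```python
from h import *
T,s=pose();print(s['tcp_pos'],s['eef_rot'],s['gripper_width'],s['contact_force'],s['time_s'])
```

```text
[ 0.54528326 -0.22336011  0.03067773] [-1.79999560e+02 -6.45446044e-03 -9.82905175e+01] 0.017755675107319832 [-0.25241872  0.12923497  2.2890567 ] 4.3
```

Emit:
step_arm --commands '[[[0, 0, -30], 0], [[0, 0, -50], 0], [[-35, -11, -30], 0], [[-45, -15, -29], 0], [[-45, -15, 0], 0], [[-45, -14, 0], 0], [[-45, -14.6, 0], 0], [[0, 0, 0], 0], [[0, 0, 0], 0], [[0, 0, 0], 0]]'

```text
time_s: 5.55
tcp_pos: [0.6447, -0.0215, 0.1695]
eef_rot: [180.0, -0.0, -98.4]
contact_force: [-0.5, -1.1, -0.2]
gripper_width: 0.0183
```

Run:
```python
from h import *
T,s=pose();print(s['tcp_pos'],s['eef_rot'],s['gripper_width'],s['contact_force'],s['time_s'])
c,P=wcap('w5.png');np.savez('w5.npz',P=P,T=T,**c)
z=c['z_map']
m=(z>0)&(abs(P[...,2]-.030)<.004)&(abs(P[...,0]-.645)<.05)&(abs(P[...,1]+.04)<.09)
print(m.sum(),np.median(P[m][:,2]),cv2.minAreaRect((P[m][:,:2]*1000).astype(np.float32)))
```

```text
[ 0.6447016  -0.02149055  0.16952368] [ 1.79984107e+02 -5.59818069e-03 -9.83538772e+01] 0.018252112576452924 [-0.50933053 -1.05234758 -0.19516326] 5.55
6436 0.029642813862543083 ((646.0545654296875, -41.30621337890625), (135.8033905029297, 46.343536376953125), 81.40284729003906)
```

View pics/w5.png

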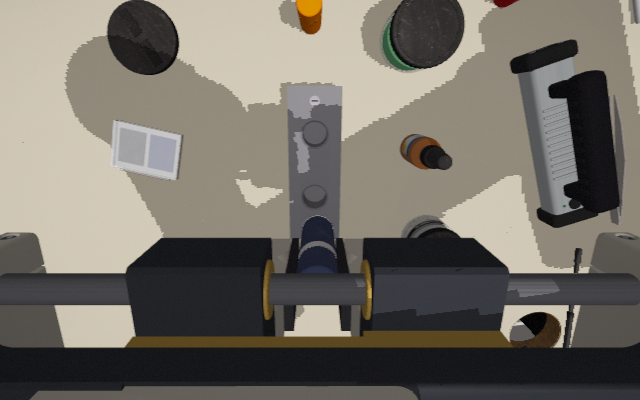

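```bash
cat >> h.py <<'E'
def holes(c,P,T,centers,ztop=.0298):
    C=(T@c['T_tool_cam'])[:3,3] if 'T_tool_cam' in c else c['extrinsics'][:3,3]
    d=P-C; k=(ztop-C[2])/d[...,2]; Q=C+d*k[...,None]
    out=[]
    for xy in centers:
        m=(c['z_map']>0)&(P[...,2]<ztop-.004)&(np.hypot(Q[...,0]-xy[0],Q[...,1]-xy[1])<.017)
        t=(Q[m][:,:2]*1000).astype(np.float32)
        out.append((m.sum(),cv2.minEnclosingCircle(t),t.mean(0)))
    return out
E
python3 - <<'E'
from h import *
d=dict(np.load('w5.npz'));P=d['P']
a=np.radians(81.5);u=np.array([np.cos(a),np.sin(a)])*.028
ctr=np.array([.646,-.0413])
print(ctr+u,ctr-u)
print(holes(d,P,d['T'],[ctr+u,ctr-u],.0298))
c=dict(np.load('top1.npz'));P=pts(c);ctr=np.array([.6455,-.039])
print(ctr+u,ctr-u,holes(c,P,None,[ctr+u,ctr-u],.0303))
E
```

```text
[ 0.65013866 -0.01360756] [ 0.64186134 -0.06899244]
[(np.int64(397), ((650.01611328125, -14.55065631866455), 10.358949661254883), array([649.9833  , -14.756535], dtype=float32)), (np.int64(476), ((641.9134521484375, -69.6688461303711), 10.484124183654785), array([641.9963 , -69.68292], dtype=float32))]
[ 0.64963866 -0.01130756] [ 0.64136134 -0.06669244] [(np.int64(82), ((648.90234375, -11.627253532409668), 10.315529823303223), array([648.7946  , -11.792729], dtype=float32)), (np.int64(84), ((641.9033813476562, -63.09214401245117), 14.298272132873535), array([640.6137 , -67.11831], dtype=float32))]h.py:28: RuntimeWarning: divide by zero encountered in divide
  d=P-C; k=(ztop-C[2])/d[...,2]; Q=C+d*k[...,None]
h.py:28: RuntimeWarning: invalid value encountered in multiply
  d=P-C; k=(ztop-C[2])/d[...,2]; Q=C+d*k[...,None]
```

Emit:
step_arm --commands '[[[-9.9, -4.4, 20], 0], [[0, 0, 45], 0], [[0, 0, 25], 0], [[0, 0, 11], 0], [[0, 0, 0], 0], [[0, 0, 0], 0]]'

```text
time_s: 6.35
tcp_pos: [0.6518, -0.0114, 0.0696]
eef_rot: [-179.9, 0.0, -98.3]
contact_force: [-0.5, 0.3, 0.2]
gripper_width: 0.0177
```

Run:
```python
from h import *
T,s=pose();print(s['tcp_pos'],s['eef_rot'],s['gripper_width'],s['contact_force'],s['time_s'])
c,P=wcap('w6.png');c=cap('side','s6.png')
a=cv2.imread('pics/w6.png')[150:330,200:440];b=cv2.imread('pics/s6.png')[150:290,190:370]
cv2.imwrite('pics/c6.png',np.hstack([cv2.resize(a,(400,300)),cv2.resize(b,(386,300))]))
print(rel([.6505,-.0123,.0367]))
```

```text
[ 0.65175758 -0.01140275  0.06962758] [-1.79904669e+02  2.53870082e-02 -9.82979063e+01] 0.01772064511378336 [-0.4998249   0.30510413  0.15195415] 6.35
[ 1.1  1.1 33.1]
```

View pics/c6.png

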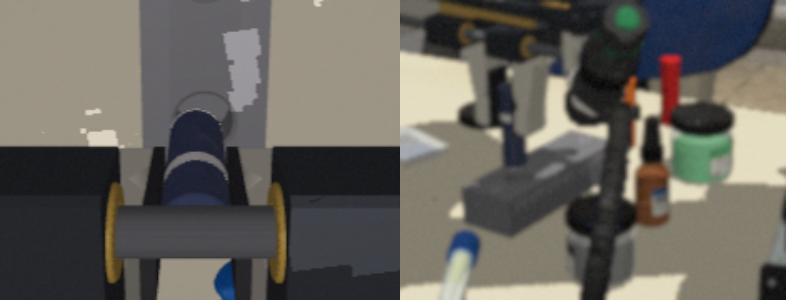

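The held cell's foot shows just left of the bore in the wrist view, about 1–2 mm off. The pose is still about 1 mm from its target, so I'll correct that and go down gently.

Emit:
step_arm --commands '[[[0.8, 1.1, 0], 0], [[0, 0, 0], 0], [[0, 0, 0], 0]]'

```text
time_s: 6.82
tcp_pos: [0.6498, -0.0121, 0.0688]
eef_rot: [-180.0, 0.0, -98.3]
contact_force: [-0.3, -0.3, -0.5]
gripper_width: 0.0179
```

Run:
```python
from h import *
T,s=pose();print(s['tcp_pos'],s['eef_rot'],s['contact_force'],s['time_s'])
c,P=wcap('w7.png')
a=cv2.imread('pics/w7.png')[170:290,240:400]
cv2.imwrite('pics/c7.png',cv2.resize(a,(800,600),interpolation=cv2.INTER_CUBIC))
print(rel([.6505,-.0123,.0367]))
```

```text
[ 0.64980723 -0.01209136  0.06878042] [-1.79980118e+02  7.97783907e-03 -9.83010851e+01] [-0.32006245 -0.29128834 -0.47990248] 6.825
[ 0.1 -0.8 32. ]
```

View pics/c7.png

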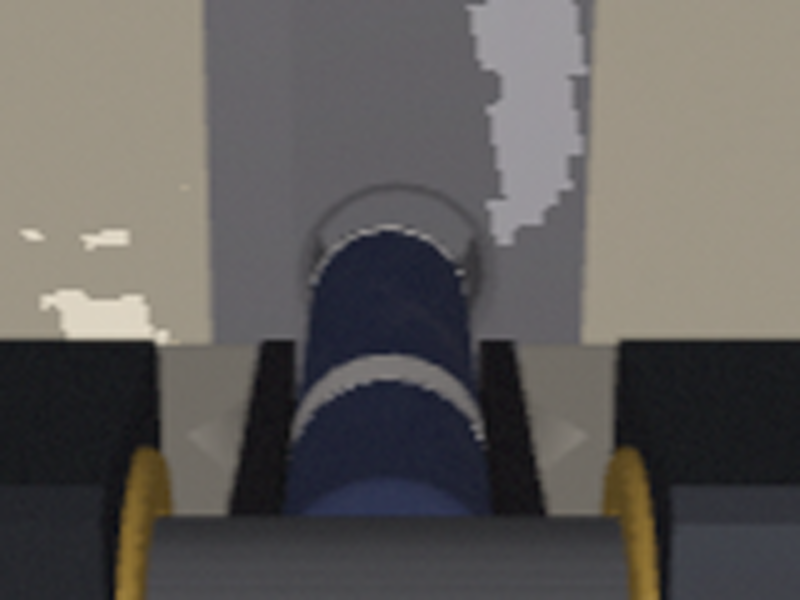

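Horizontally the cell is centred on the bore to within about 0.5 mm: foot at column 392, bore at 396 in the crop. I'll go down.

Emit:
step_arm --commands '[[[0, 0.3, 6], 0], [[0, 0, 5], 0], [[0, 0, 5], 0], [[0, 0, 0], 0], [[0, 0, 0], 0]]'

```text
time_s: 7.5
tcp_pos: [0.6495, -0.0121, 0.0525]
eef_rot: [180.0, -0.0, -98.3]
contact_force: [0.8, -1.3, -0.8]
gripper_width: 0.0176
```

Run:
```python
from h import *
T,s=pose();print(s['tcp_pos'],s['eef_rot'],s['contact_force'],s['moment'],s['time_s'])
```

```text
[ 0.64948852 -0.01208103  0.05253296] [ 1.79997940e+02 -6.04596120e-03 -9.82962245e+01] [ 0.78505851 -1.33336513 -0.77240558] [0.08063344 0.06052472 0.01177594] 7.5
```

The foot is about 8 mm inside the bore with almost no force, so I'll continue down.

Emit:
step_arm --commands '[[[0, 0, 5], 0], [[0, 0, 5], 0], [[0, 0, 4], 0], [[0, 0, 1.5], 0], [[0, 0, 0], 0], [[0, 0, 0], 0]]'

```text
time_s: 8.25
tcp_pos: [0.6495, -0.012, 0.0371]
eef_rot: [-180.0, 0.0, -98.3]
contact_force: [-0.1, 0.1, -0.8]
gripper_width: 0.018
```

Run:
```python
from h import *
T,s=pose();print(s['tcp_pos'],s['eef_rot'],s['contact_force'],s['moment'],s['time_s'])
```

```text
[ 0.64951586 -0.01201993  0.03713197] [-1.79988933e+02  6.38531668e-03 -9.83010567e+01] [-0.06427305  0.09413402 -0.78641588] [0.05140041 0.18274192 0.03168899] 8.25
```

Emit:
step_arm --commands '[[[0, 0, 0], 0], [[0, 0, 0], 0], [[0, 0, 0], 0], [[0, 0, -15], 0], [[0, 0, -40], 0], [[0, 0, -50], 0], [[0, 0, -27], 0], [[0, 0, 0], 0], [[0, 0, 0], 0]]' --gripper 0.5

```text
time_s: 9.38
tcp_pos: [0.649, -0.012, 0.1692]
eef_rot: [180.0, 0.0, -98.3]
contact_force: [0.4, -0.0, 0.2]
gripper_width: 0.0433
```

Run:
```python
from h import *
T,s=pose();print(s['tcp_pos'],s['gripper_width'],s['contact_force'],s['time_s'])
c,P=wcap('w8.png');c2=cap('side','s8.png');c3=cap('top','t8.png');P3=pts(c3)
for z in np.arange(.05,.1,.002):
    m=(c3['z_map']>0)&(abs(P3[...,2]-z-.001)<.001)&(np.hypot(P3[...,0]-.65,P3[...,1]+.0125)<.02)
    if m.sum(): print(z.round(3),m.sum(),end=' ')
a=cv2.imread('pics/w8.png')[20:260,180:460];b=cv2.imread('pics/s8.png')[150:290,190:370]
cv2.imwrite('pics/c8.png',np.hstack([cv2.resize(a,(400,343)),cv2.resize(b,(386,343))]))
print('wrist rel to b view',rel([.4607,-.165,.17]))
```

```text
[ 0.64903331 -0.01204796  0.1692333 ] 0.04329436340168261 [ 0.42838053 -0.02030124  0.1984212 ] 9.375
wrist rel to b view [178.4 164.1  -1.6]
```

View pics/c8.png

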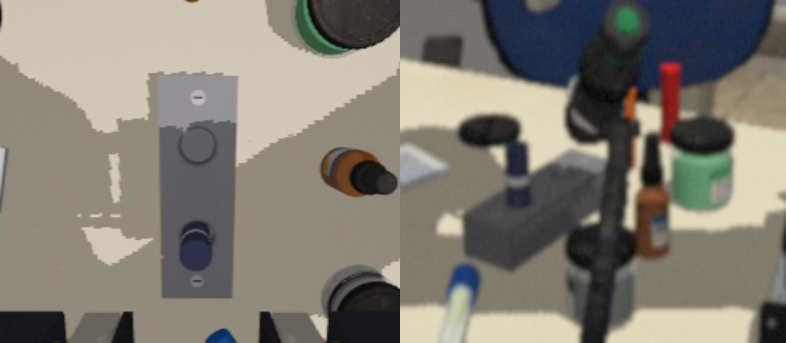

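Emit:
step_arm --commands '[[[45.5, 31.3, 0], 0], [[45.5, 31.3, 0], 0], [[45.6, 31.3, 0], 0], [[45.6, 31.4, 0], 0], [[45.6, 31.4, 0], 0], [[0, 0, 30], 0], [[0, 0, 45], 0], [[0, 0, 0], 0], [[0, 0, 35], 0], [[0, 0, 24], 0], [[0, 0, 0], 0], [[0, 0, 0], 0]]'

```text
time_s: 11.02
tcp_pos: [0.4627, -0.215, 0.0366]
eef_rot: [-179.9, -0.0, -98.3]
contact_force: [-0.5, 0.3, 1.6]
gripper_width: 0.044
```

Run:
```python
from h import *
T,s=pose();print(s['tcp_pos'],s['eef_rot'],s['gripper_width'],s['contact_force'],s['time_s'])
c,P=wcap('w9.png')
print(rel([.461,-.2148,.031]))
```

```text
[ 0.46271059 -0.21497694  0.03658124] [-1.79907673e+02 -1.57323648e-02 -9.82592922e+01] 0.04397454016239036 [-0.47715748  0.260584    1.57408553] 11.025
[0.1 1.8 5.7]
```

View pics/w9.png

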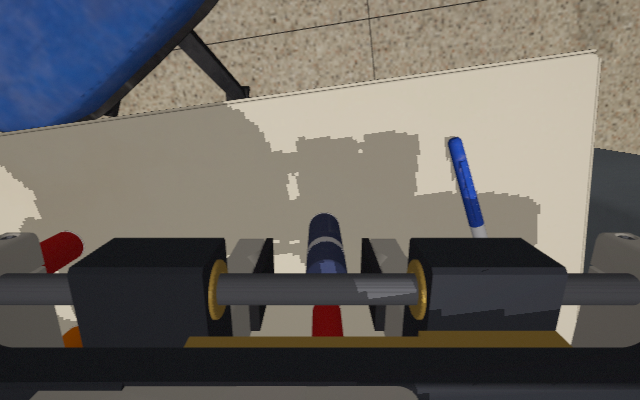

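The second navy cell at (323,240) is between the fingers. I'll grip it.

Emit:
step_arm --commands '[[[0, 0.5, 2], 0], [[0, 0, 2], 0], [[0, 0, 0], 0]]'

```text
time_s: 11.45
tcp_pos: [0.4609, -0.2148, 0.0311]
eef_rot: [-180.0, 0.0, -98.3]
contact_force: [-0.3, 0.0, -0.0]
gripper_width: 0.0438
```

Emit:
step_arm --commands '[[[0, 0, 0], 0], [[0, 0, 0], 0], [[0, 0, 0], 0], [[0, 0, 0], 0], [[0, 0, 0], 0]]' --gripper 1.0 --grip_force 20

```text
time_s: 12.08
tcp_pos: [0.4609, -0.2148, 0.031]
eef_rot: [180.0, -0.0, -98.3]
contact_force: [-0.5, 0.0, -0.1]
gripper_width: 0.0181
```

Run:
```python
from h import *
T,s=pose();print(s['tcp_pos'],s['eef_rot'],s['gripper_width'],s['contact_force'],s['time_s'])
print(rel([.6415,-.0677,.125]))
```

```text
[ 0.46092795 -0.21479594  0.03102581] [ 1.79992365e+02 -9.53305287e-04 -9.83030662e+01] 0.018078280531857664 [-0.49728058  0.0368035  -0.1493012 ] 12.075
[-171.6 -157.4  -94. ]
```

Emit:
step_arm --commands '[[[0, 0, -30], 0], [[0, 0, -45], 0], [[0, 0, -44], 0], [[-42.9, -39.3, 0], 0], [[-42.9, -39.4, 0], 0], [[-42.9, -39.4, 0], 0], [[-42.9, -39.3, 0], 0], [[0, 0, 20], 0], [[0, 0, 35], 0], [[0, 0, 20], 0], [[0, 0, 6], 0], [[0, 0, 0], 0], [[0, 0, 0], 0]]'

```text
time_s: 13.7
tcp_pos: [0.6422, -0.0677, 0.0702]
eef_rot: [-179.9, 0.0, -98.3]
contact_force: [0.8, -1.3, 0.3]
gripper_width: 0.0179
```

Run:
```python
from h import *
T,s=pose();print(s['tcp_pos'],s['eef_rot'],s['contact_force'],s['time_s'])
c,P=wcap('w10.png')
a=cv2.imread('pics/w10.png')[170:290,240:400]
cv2.imwrite('pics/c10.png',cv2.resize(a,(800,600),interpolation=cv2.INTER_CUBIC))
print(rel([.6413,-.0674,.0367]))
```

```text
[ 0.64223195 -0.06771178  0.070219  ] [-1.79902813e+02  2.22292493e-02 -9.82992965e+01] [ 0.77735513 -1.25776577  0.3472362 ] 13.7
[-0.1  1.  33.5]
```

View pics/c10.png

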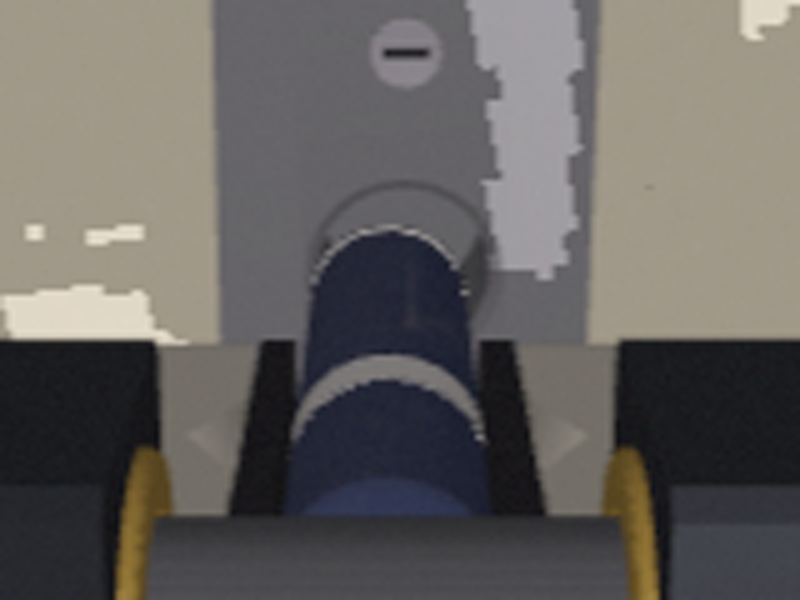

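Emit:
step_arm --commands '[[[0, 0.5, 0], 0], [[0, 0, 0], 0], [[0, 0, 0], 0]]'

```text
time_s: 14.12
tcp_pos: [0.641, -0.0676, 0.0692]
eef_rot: [-180.0, 0.0, -98.3]
contact_force: [0.2, -0.5, -0.6]
gripper_width: 0.0181
```

Run:
```python
from h import *
T,s=pose();print(s['tcp_pos'],s['eef_rot'],s['contact_force'],s['time_s'])
c,P=wcap('w11.png')
a=cv2.imread('pics/w11.png')[170:290,240:400]
cv2.imwrite('pics/c11.png',cv2.resize(a,(800,600),interpolation=cv2.INTER_CUBIC))
print(rel([.6413,-.0674,.0367]))
```

```text
[ 0.64103841 -0.06764169  0.06924068] [-1.79987126e+02  5.52437359e-03 -9.83035590e+01] [ 0.17220937 -0.45925803 -0.61510209] 14.125
[-0.3 -0.2 32.5]
```

View pics/c11.png

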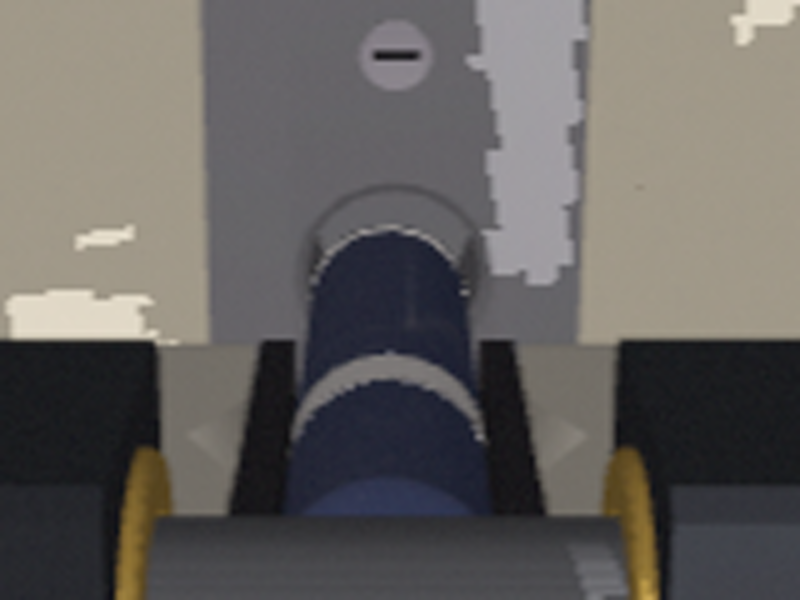

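The foot (391) is now centred on the bore (394), and the view matches the first insertion. I'll go down.

Emit:
step_arm --commands '[[[0, 0, 6], 0], [[0, 0, 5], 0], [[0, 0, 5], 0], [[0, 0, 0], 0], [[0, 0, 0], 0]]'

```text
time_s: 14.8
tcp_pos: [0.6411, -0.0676, 0.0531]
eef_rot: [180.0, -0.0, -98.3]
contact_force: [-0.7, 0.7, -0.1]
gripper_width: 0.0182
```

Emit:
step_arm --commands '[[[0, 0, 5], 0], [[0, 0, 5], 0], [[0, 0, 4], 0], [[0, 0, 1.8], 0], [[0, 0, 0], 0], [[0, 0, 0], 0]]'

```text
time_s: 15.55
tcp_pos: [0.6411, -0.0676, 0.0373]
eef_rot: [-180.0, 0.0, -98.3]
contact_force: [-0.2, 0.2, -1.0]
gripper_width: 0.0178
```

Emit:
step_arm --commands '[[[0, 0, 0], 0], [[0, 0, 0], 0], [[0, 0, 0], 0], [[0, 0, -15], 0], [[0, 0, -40], 0], [[0, 0, -50], 0], [[-40, 0, -50], 0], [[0, 0, -8], 0], [[0, 0, 0], 0], [[0, 0, 0], 0]]' --gripper 0.5

```text
time_s: 16.8
tcp_pos: [0.6458, -0.0295, 0.198]
eef_rot: [179.9, -0.0, -98.3]
contact_force: [-0.2, -1.0, -0.6]
gripper_width: 0.044
```

Run:
```python
from h import *
T,s=pose();print(s['tcp_pos'],s['eef_rot'],s['gripper_width'],s['contact_force'],s['time_s'])
c,P=wcap('w12.png');c2=cap('side','s12.png')
for n,xy in dict(A=(.650,-.0142),B=(.6419,-.0696)).items():
    print(n,circ(P,c,.0705,xy,.02,.006)); 
    m=(np.hypot(P[...,0]-xy[0],P[...,1]-xy[1])<.007)&(P[...,2]>.06);print(np.median(P[m][:,2]))
m=(c['z_map']>0)&(abs(P[...,2]-.030)<.004)&(abs(P[...,0]-.645)<.05)&(abs(P[...,1]+.04)<.09)
print(m.sum(),np.median(P[m][:,2]),cv2.minAreaRect((P[m][:,:2]*1000).astype(np.float32)))
a=cv2.imread('pics/w12.png')[20:260,180:460];b=cv2.imread('pics/s12.png')[150:290,190:370]
cv2.imwrite('pics/c12.png',np.hstack([cv2.resize(a,(400,343)),cv2.resize(b,(386,343))]))
np.savez('w12.npz',P=P,T=T,**c)
```

```text
[ 0.64578151 -0.02946639  0.1979998 ] [ 1.79889726e+02 -2.62917521e-02 -9.83314381e+01] 0.04395724125737939 [-0.15606083 -1.04003815 -0.61334576] 16.8
A (353, 651.2, -14.3, 9.3, array([650.9, -14.9]))
0.0702204106424976
B (383, 642.8, -69.6, 9.2, array([642.6, -69.8]))
0.07016528856939167
5561 0.02966099776701886 ((645.9633178710938, -41.86016845703125), (135.418701171875, 46.30008316040039), 81.53150177001953)
```

View pics/c12.png

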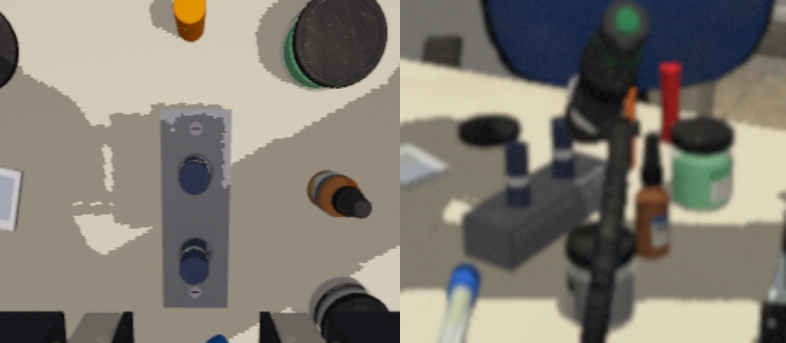

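View pics/w12.png

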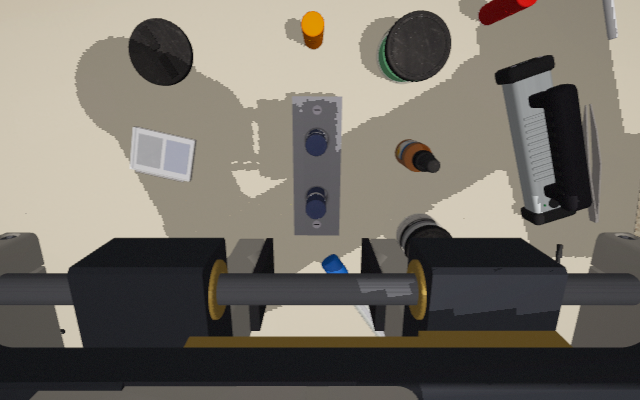

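Both cells are seated: tops read 70.2 mm against 70.5 mm expected, at (316,140) and (316,202) in the wrist view. Now the light.

Run:
```python
from h import *
d=dict(np.load('w12.npz'));P=d['P']
for lo,hi in [(.06,.08),(.022,.034)]:
    m=(d['z_map']>0)&(P[...,2]>lo)&(P[...,2]<hi)&(abs(P[...,0]-.427)<.05)&(abs(P[...,1]+.033)<.1)
    t=P[m];print(m.sum(),np.median(t[:,2]),cv2.minAreaRect((t[:,:2]*1000).astype(np.float32)))
c=cap('top','t12.png');P=pts(c)
for lo,hi in [(.06,.08),(.022,.034)]:
    m=(c['z_map']>0)&(P[...,2]>lo)&(P[...,2]<hi)&(abs(P[...,0]-.427)<.05)&(abs(P[...,1]+.033)<.1)
    t=P[m];print(m.sum(),np.median(t[:,2]),cv2.minAreaRect((t[:,:2]*1000).astype(np.float32)))
```

```text
3769 0.0681158290335675 ((428.677734375, -33.45649337768555), (22.081382751464844, 110.48360443115234), 10.896190643310547)
4910 0.028186054775655806 ((428.7231140136719, -33.018516540527344), (42.06388473510742, 160.40701293945312), 10.465042114257812)
682 0.06867210120566997 ((426.6491394042969, -30.224075317382812), (22.189664840698242, 111.90740203857422), 10.692564964294434)
825 0.028610063052285528 ((426.76031494140625, -30.21247100830078), (41.17564392089844, 159.83822631835938), 10.854646682739258)
```

Emit:
step_arm --commands '[[[0, 0, 0], -9.6], [[0, 0, 0], -9.5], [[-7.7, 43, 0], 0], [[-7.7, 43, 0], 0], [[-7.7, 43, 0], 0], [[-7.8, 43, 0], 0], [[-7.8, 42.9, 20], 0], [[0, 0, 40], 0], [[0, 0, 23], 0], [[0, 0, 0], 0], [[0, 0, 0], 0]]'

```text
time_s: 18.32
tcp_pos: [0.4289, -0.0313, 0.1167]
eef_rot: [-180.0, -0.0, -79.2]
contact_force: [0.6, -0.1, 0.3]
gripper_width: 0.0436
```

Run:
```python
from h import *
T,s=pose();print(s['tcp_pos'],s['eef_rot'],s['gripper_width'],s['contact_force'],s['time_s'],s['joints'].round(1))
c,P=wcap('w13.png');np.savez('w13.npz',P=P,T=T,**c)
Q=(P-T[:3,3])@T[:3,:3]
for lo,hi in [(.062,.08),(.022,.034)]:
    m=(c['z_map']>0)&(P[...,2]>lo)&(P[...,2]<hi)&(abs(P[...,0]-.427)<.05)&(abs(P[...,1]+.033)<.1)
    t=P[m];print(m.sum(),np.median(t[:,2]),cv2.minAreaRect((t[:,:2]*1000).astype(np.float32)))
```

```text
[ 0.42886806 -0.03131255  0.11665054] [-1.79986102e+02 -1.83634367e-02 -7.92009050e+01] 0.0436291913824824 [ 0.6390998  -0.07202257  0.27533561] 18.325 [ 22.3   3.4 -37.7   0.  -48.9 -11.6]
4730 0.06815973305017767 ((429.1133117675781, -41.45392990112305), (22.579227447509766, 93.40585327148438), 10.980513572692871)
3910 0.027695555662577073 ((429.4149169921875, -43.016815185546875), (41.599525451660156, 138.7967987060547), 11.01196575164795)
```

View pics/w13.png

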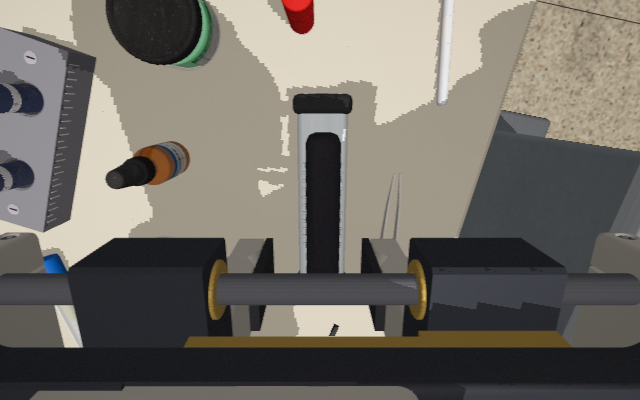

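The handle (column ~323) lies centred between the fingers. I'll go down and grip it.

Emit:
step_arm --commands '[[[0, 0, 35], 0], [[0, 0, 25], 0], [[0, 0, 12], 0], [[0, 0, 3], 0], [[0, 0, 0], 0], [[0, 0, 0], 0]]'

```text
time_s: 19.12
tcp_pos: [0.429, -0.031, 0.0419]
eef_rot: [-179.9, 0.0, -79.2]
contact_force: [-0.2, -0.4, 0.4]
gripper_width: 0.0439
```

Emit:
step_arm --commands '[[[0, 0, 0], 0], [[0, 0, 0], 0], [[0, 0, 0], 0], [[0, 0, 0], 0], [[0, 0, 0], 0]]' --gripper 1.0 --grip_force 45

```text
time_s: 19.75
tcp_pos: [0.4279, -0.0314, 0.0409]
eef_rot: [180.0, -0.0, -79.2]
contact_force: [-2.5, -0.8, 1.1]
gripper_width: 0.0218
```

Run:
```python
from h import *
T,s=pose();print(s['tcp_pos'],s['eef_rot'],s['gripper_width'],s['contact_force'],s['time_s'])
c,P=wcap('w14.png')
```

```text
[ 0.42789514 -0.03140475  0.04094718] [ 1.79953776e+02 -5.92908990e-03 -7.92066737e+01] 0.021821672768084496 [-2.53791817 -0.77593215  1.05302465] 19.75
```

View pics/w14.png

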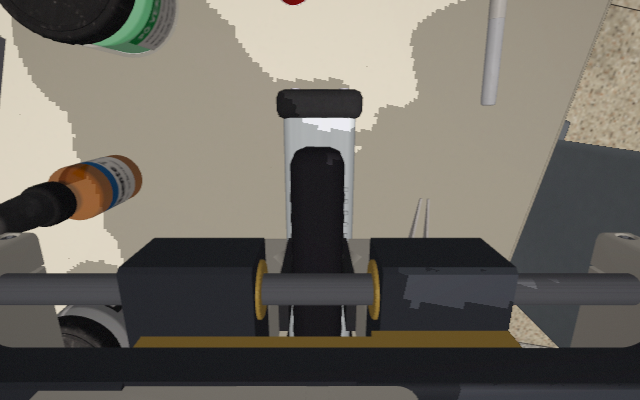

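The light is gripped by its handle with a 21.8 mm opening. I'll lift it straight up and check.

Emit:
step_arm --commands '[[[0, 0, -8], 0], [[0, 0, -18], 0], [[0, 0, -30], 0], [[0, 0, -35], 0], [[0, 0, -26], 0], [[0, 0, -12], 0], [[0, 0, 0], 0], [[0, 0, 0], 0], [[0, 0, 0], 0]]'

```text
time_s: 20.92
tcp_pos: [0.4277, -0.0314, 0.169]
eef_rot: [179.9, -0.0, -79.2]
contact_force: [-0.4, -0.1, -3.0]
gripper_width: 0.0215
```

Run:
```python
from h import *
T,s=pose();print(s['tcp_pos'],s['eef_rot'],s['gripper_width'],s['contact_force'],s['moment'],s['time_s'])
c=cap('side','s15.png');c,P=wcap('w15.png')
cv2.imwrite('pics/c15.png',cv2.resize(cv2.imread('pics/s15.png')[60:320,180:480],None,fx=2.2,fy=2.2))
R=Ro.from_euler('xyz',[180,0,-98.4],degrees=True).as_matrix();T[:3,:3]=R
print(rel([.540,-.055,.17],T),rel([.6464,-.0401,.17],T))
```

```text
[ 0.427713   -0.03142232  0.16903363] [ 1.79881001e+02 -1.30999349e-02 -7.92102618e+01] 0.021512160510813418 [-0.41425526 -0.11336225 -3.01562864] [-0.03114569  0.10561598  0.01382372] 20.925
[   6.9 -114.5   -1. ] [ -23.4 -217.6   -1. ]
```

View pics/c15.png

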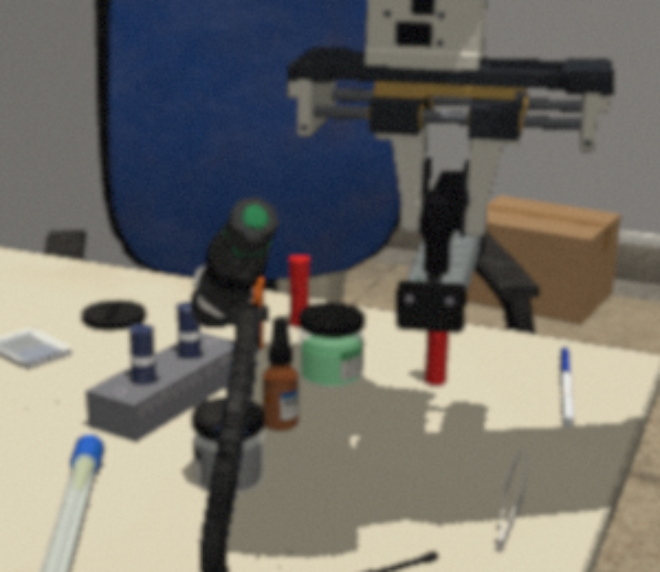

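The light hangs level and weighs about 0.3 kg. I'll turn it to the row direction, then carry it over the jars and vial.

Emit:
step_arm --commands '[[[0, 0, 0], 4], [[0, 0, 0], 6], [[0, 0, 0], 6], [[0, 0, 0], 3.2], [[1, -16, 0], 0], [[2, -32, 0], 0], [[2, -34, 0], 0], [[1.9, -32.5, 0], 0], [[-8, -34, 0], 0], [[-8, -30, 0], 0], [[-8, -24, 0], 0], [[-6.3, -15.1, 0], 0], [[0, 0, 0], 0], [[0, 0, 0], 0], [[0, 0, 0], 0]]'

```text
time_s: 22.9
tcp_pos: [0.6464, -0.04, 0.1704]
eef_rot: [-180.0, 0.0, -98.4]
contact_force: [0.4, 0.2, -3.0]
gripper_width: 0.0219
```

```bash
cat > chk.py <<'E'
from h import *
import sys
n=sys.argv[1]
T,s=pose();print(s['tcp_pos'],s['eef_rot'],s['gripper_width'],s['contact_force'],s['moment'],s['time_s'])
zt=s['tcp_pos'][2]+.0282; zb=s['tcp_pos'][2]-.0129
c=cap('top','t%s.png'%n);P=pts(c)
for lo,hi in [(zt-.006,zt+.006),(zb-.007,zb+.006)]:
    m=(c['z_map']>0)&(P[...,2]>lo)&(P[...,2]<hi)&(abs(P[...,0]-.646)<.06)&(abs(P[...,1]+.04)<.11)
    t=P[m]
    if len(t)>9:
        A=np.c_[t[:,:2],np.ones(len(t))];k=np.linalg.lstsq(A,t[:,2],rcond=None)[0]
        print(m.sum(),np.median(t[:,2]),cv2.minAreaRect((t[:,:2]*1000).astype(np.float32)),'tilt',np.degrees(k[:2]))
for nm,(x,y,z,rd) in dict(jg=(.547,-.1325,.058,.05),jb=(.547,.052,.053,.05),vial=(.549,-.039,.086,.03)).items():
    try: print(nm,circ(P,c,z,(x,y),rd))
    except Exception as e: print(nm,'hidden')
c=cap('side','s%s.png'%n)
cv2.imwrite('pics/c%s.png'%n,cv2.resize(cv2.imread('pics/s%s.png'%n)[60:320,180:480],None,fx=2.2,fy=2.2))
print(rel([.6464,-.0401,.1314]))
E
python3 chk.py 16
```

```text
[ 0.64640164 -0.04001964  0.17035682] [-1.79995411e+02  6.60694983e-03 -9.83928328e+01] 0.021900425411089358 [ 0.35948307  0.1764709  -2.98165597] [ 0.04140575  0.05936148 -0.00441299] 22.9
210 0.19836460867629363 ((647.7117919921875, -38.67529296875), (111.4537353515625, 22.290203094482422), 80.5824203491211) tilt [ 3.0576058 -0.5276249]
683 0.1589530840030534 ((645.7001953125, -38.44938659667969), (160.82554626464844, 41.50653839111328), 81.47685241699219) tilt [2.09606072 0.09996238]
jg (533, 547.5, -132.6, 26.5, array([ 547.5, -132.2]))
jb (466, 546.3, 52.0, 24.2, array([546.3,  52. ]))
vial (27, 549.7, -38.9, 5.2, array([549.6, -38.7]))
[ 0.2  0.2 39.2]
```

View pics/c16.png

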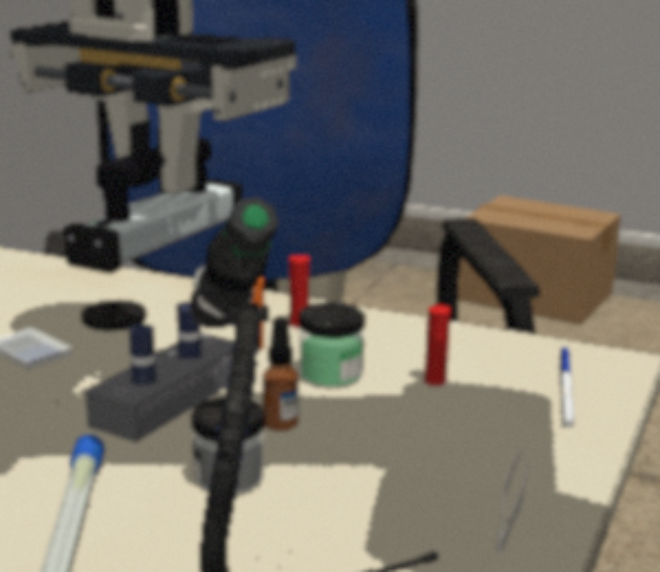

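View pics/t16.png

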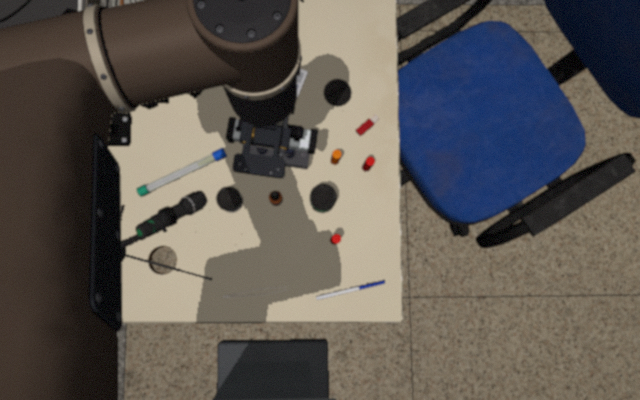

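The light is centred within 0.5 mm of the block in the top view, and the jars and vial are unmoved. I'll lower it 39 mm.

Emit:
step_arm --commands '[[[0.3, 0.2, 8], 0], [[0, 0, 12], 0], [[0, 0, 10], 0], [[0, 0, 6], 0], [[0, 0, 3], 0], [[0, 0, 0], 0], [[0, 0, 0], 0], [[0, 0, 0], 0]]'

```text
time_s: 24.0
tcp_pos: [0.647, -0.0401, 0.1315]
eef_rot: [-180.0, 0.0, -98.4]
contact_force: [-0.3, 0.4, -3.5]
gripper_width: 0.0218
```

```bash
python3 chk.py 17
python3 - <<'E'
from h import *
c,P=wcap('w17.png');np.savez('w17.npz',P=P,**c)
z=c['z_map']
m=(z>0)&(P[...,2]>.09)&(P[...,2]<.135)&(abs(P[...,0]-.646)<.06)&(P[...,1]<-.06)&(P[...,1]>-.15)
h,e=np.histogram(P[m][:,2],20);print(h,e.round(3)[[0,-1]])
m&=(abs(P[...,2]-.1187)<.005);t=P[m];A=np.c_[t[:,:2],np.ones(len(t))];k=np.linalg.lstsq(A,t[:,2],rcond=None)[0];print(len(t),np.median(t[:,2]),np.degrees(k[:2]))
im=cv2.imread('pics/s17.png')[110:270,190:350];cv2.imwrite('pics/d17.png',cv2.resize(im,(600,600),interpolation=cv2.INTER_CUBIC))
E
```

```text
[ 0.64695333 -0.04013434  0.13146903] [-1.79963637e+02  1.23228127e-02 -9.84014474e+01] 0.021772580154536213 [-0.34775903  0.4282038  -3.52949009] [ 0.03419761  0.03678232 -0.02779001] 24.0
182 0.15952509642347668 ((647.610595703125, -38.846763610839844), (111.54219055175781, 21.396785736083984), 81.39364624023438) tilt [ 2.93498467 -0.47282263]
629 0.12009356065668164 ((646.9390869140625, -38.30089569091797), (160.28587341308594, 42.838375091552734), 81.63944244384766) tilt [1.59823185 0.08781248]
jg (524, 547.3, -132.7, 26.7, array([ 547.6, -133. ]))
jb (468, 546.1, 52.1, 24.5, array([546.3,  51.8]))
vial (27, 549.4, -39.1, 5.2, array([549.3, -39.1]))
[ 0.   0.5 -0.1]
[  1   0   1   7  25  50  51  75 142 266 526 850 950 776 654 570 414 158
  38   6] [0.111 0.123]
5551 0.11877244951286467 [-2.08207068 -2.70689994]
```

View pics/d17.png

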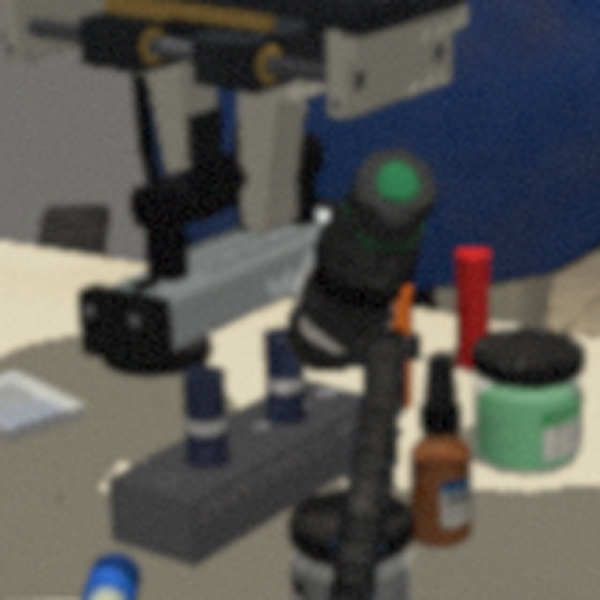

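View pics/w17.png

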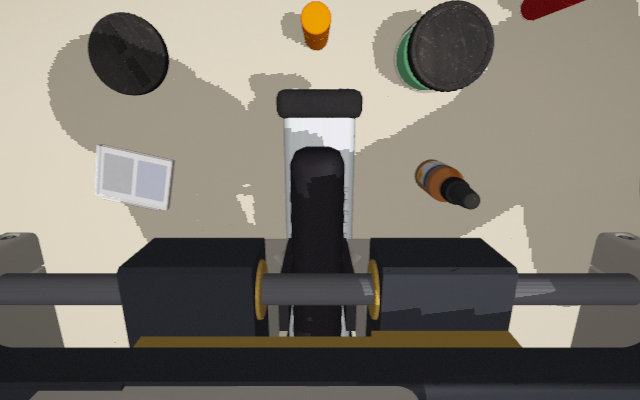

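In the wrist picture the light's end cap (rows 89–117, columns 277–362) and handle end (row 148) sit exactly where they did when it rested on the desk. So it is still level with the tool. I'll trim by half a millimetre and let it settle.

Emit:
step_arm --commands '[[[0.3, 0.6, 0], 0], [[0, 0, 0], 0], [[0, 0, 0], 0], [[0, 0, 0], 0]]'

```text
time_s: 24.65
tcp_pos: [0.6461, -0.0404, 0.131]
eef_rot: [180.0, 0.0, -98.4]
contact_force: [1.3, -0.5, -3.0]
gripper_width: 0.0215
```

```bash
python3 chk.py 18; python3 -c "
from plant import close_job
print(close_job())"
```

```text
[ 0.64610692 -0.04037679  0.13103885] [ 1.79997310e+02  4.19223143e-04 -9.84032001e+01] 0.021529408745218366 [ 1.34313152 -0.51802865 -3.0106126 ] [0.06909749 0.06087141 0.03876552] 24.65
187 0.15892930011450934 ((646.9828491210938, -38.90753936767578), (111.25299835205078, 22.178810119628906), 81.19770812988281) tilt [ 3.41175656 -0.36864987]
616 0.11971426538333646 ((645.6603393554688, -38.677764892578125), (159.63279724121094, 41.962093353271484), 81.52809143066406) tilt [1.7552956  0.07709597]
jg (518, 547.4, -132.7, 26.6, array([ 547.1, -132.4]))
jb (474, 546.3, 51.8, 24.3, array([546.4,  51.6]))
vial (27, 549.5, -38.7, 5.3, array([549.6, -38.8]))
[-0.3 -0.2 -0.4]
the job is handed in; nothing more can be done
None
```

The job is done and handed in at about 25 s. Both navy cells stand in the block's bores, and the bar light is held by its handle over the pair.

**Cells:** both were let go and their tops read 70.2 mm above the desk against 70.5 mm expected, so they are fully home.

**Light, last checks:**
- **Centring:** the top camera puts its centre within about 0.5 mm of the block's centre, and its long axis within 0.2° of the row.
- **Height:** its underside works out at about 19.6–20 mm above the cell tops, from the tool height.
- **Contact:** the wrist force was about 3 N, which is just the light's weight, so it touches nothing.

**Jars and vial:** they read the same positions as at the start, within about 0.5 mm.

**Checks that disagreed:**
- **Cameras:** the wrist and top cameras differ by about 1–3 mm in absolute position. I worked from displacements, on which the two agreed.
- **Level:** plane fits to the depth data suggested tilts of 2–3°, but the two cameras disagreed on the direction. I judged the light level because the tool is vertical and the light sits in the wrist view exactly as it did resting on the desk.

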